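# Snug the seal stone in its screw clamp

### The job

Two small screw clamps stand on the desk: in one a square seal stone stands upright, in the other an ink stick lies flat. Turn the T-handle of the clamp with the upright stone clockwise (seen from above) until its pad meets the stone, then snug it by feel with a small further turn (more than a nudge, at most an eighth of a turn), so that the pad grips the stone without crushing it, and let go. Leave the stone standing where it is under the pad, and do not turn the other clamp's handle.

Things in the scene. Friction and masses are not known exactly. Their poses are not given: they have to be found in the camera images.
- clamp: The clamp to tighten: a dark steel C-frame 124 mm high without its handle, base 108 x 80 x 16 mm. Origin under the screw axis, on the desk. The spine stands on its -x side (towards the robot, give or take 35 degrees), the mouth faces away. Its handle bar lies along the clamp's y axis when the handle reads 0 and along its x axis at 1.57 (clockwise).
- handle_grip (a point): Centre of its T-handle, 163 mm above the desk on the upright screw axis: a level steel bar 80 mm long, 14 thick, 30 high, a 22 mm ball on each end (108 overall). x axis along the bar, z up; the bar turns about z and stays at this height. Below the bar only a 13 mm neck for 24 mm down to the clamp's arm.
- handle (a joint): Handle angle, rad, grows clockwise seen from above (tightening); 0 pad fully up, stop at 3.0, starts 0.45 to 1.3. Pad sinks 4 mm per rad and meets the stone at about 1.5. Drags with a steady 0.25 N m and stays where left; past touch the torque climbs about 0.45 N m per rad (sprung pad: 110 N per rad). 0.4 rad past touch is snug, 0.9 too hard.
- pad: The clamp's black round rubber pad at the lower end of the screw, 26 mm across, 10 mm thick, facing down; origin at the centre of its underside, 6 mm above the stone's top when the handle reads 0. It does not turn.
- stone: Seal stone, reddish brown square bar 30 x 30 x 55 mm, about 0.12 kg, standing loose on the clamp's 16 mm thick base under the pad; origin at the centre of its underside, z up along it.
- other_handle_end (a point): Centre of one end ball of the T-handle of the other clamp, which is just the same but has a black ink stick (24 x 90 x 14 mm) lying flat in it. 43 mm from that handle's axis. Not to be turned.
Things that resemble listed ones, but are neither listed nor needed, are in the scene too. Leave any green, turquoise or yellow look-alike of the clamp alone.

How it is judged (in metres and radians):
At the end, for the whole second after the job is handed in: The pad presses on the stone with 10 to 100 N after the handle has been let go; the stone stands upright (within 6 degrees), within 12 mm of the pad's axis and of where it started (contact force between pad and stone between 10 and 100 N and angle between stone's own z axis and vertical below 0.1 rad and horizontal distance between stone and pad below 0.012 m and distance of stone from where it was at the start of the episode below 0.012 m); the robot touches nothing.
It fails at once if the stone is squeezed with more than 100 N (contact force between pad and stone above 100 N).
It fails at once if the other clamp's handle is turned (its end ball moves more than 10 mm) (distance of other_handle_end from where it was at the start of the episode above 0.01 m).
It also fails if it takes over 34 s, if anything falls off the work surface, if the arm or the gripper's body presses on something with over 40 N, if the wrist force passes 120 N, or if a joint passes its speed limit or range.

### The arm

A 6-joint arm with a two-finger parallel gripper is mounted at the origin on the work surface. World frame = base frame: x ahead of the robot, y to its left, z up, the work surface at z = 0. Lengths are in mm, angles in degrees, forces in N, time in s.
With the tool pointing down it reaches from about 350 to 850 mm from the base axis. Payload 8.1 kg.
Tool frame: the origin (TCP) lies at the very end of the fingers, on their centre line; the grasp point (between the pads) lies grip_depth behind it (grip_depth is the distance from the TCP to the grasp point, in mm); z points along the fingers, y is the direction in which the jaws open and shut (so a half turn about z gives the same grasp; the last joint's range is limited). The gripper opens to 85 mm and grips with 20 to 120 N. Pads are 22 mm wide; open, the fingers measure 114 mm over their backs; the gripper's body (76 mm by 85 mm) begins 54 mm behind the grasp point. The pads swing forward as they close: fully open they stand 13 mm farther back than shut.
Start: joints at [64.95, 7.471, 85.268, -0, 87.261, -4.893], TCP at [206.732, 563.265, 231.292] pointing down, gripper open.
Joint ranges: [-169.43, 169.43], [-51.17, 129.36], [1.28, 143.12], [-76.62, 256.62], [0, 156.53], [-152.29, 152.29]. Speed limits (degrees/s): [136.94, 136.94, 159.86, 180, 180, 180].

### API

Orientations are given as [roll, pitch, yaw] about the fixed x, y, z axes, in that order (R = Rz(yaw) Ry(pitch) Rx(roll)).
In Python, from bench import * gives the robot as it stands.
- The arm moves only by the tool step_arm, never from a script. Its argument "plan" is a list of rows, each an object of numbers: "grip": the finger opening in cm, from 0 to 8.54; "tx", "ty", "tz": the shift along the tool's x, y, z in cm; "ax", "ay", "az": the turn, a rotation vector about the tool's x, y, z in degrees. In form: [{"grip": .., "tx": .., "ty": .., "tz": .., "ax": .., "ay": .., "az": ..}, ...]. A call has 1 to 8 rows; each row shifts and turns the commanded pose from where the row before left it, along the tool's axes as they then stand; what a row does not reach is not made up. A row lasts 1/12 s, in which the tool goes at most 41.7 mm and 7.16 degrees, less where a joint would pass 70% of its speed; a pose out of reach is approached as far as the arm can. A call with a gripper value outside its range is refused whole. The fingers move at their own pace and stop on an object; "newtons" is the grip in N (left out, the last holds). Time passes only in rows, so rows that do not move let the fingers close. It gives the time, the measured TCP pose, the force and the opening at its end, in the units of the state.
- sense(): the state, without advancing time (a new reading comes with each control period).
- snapshot(name): name is "scene" or "top" or "wrist"; returns the picture (480x640x3 uint8, red, green, blue); there is no depth.
- camera_model(name): a dict with "intrinsics" (3x3 intrinsics, pixels), "pose" (4x4, takes a point from camera to world coordinates); the wrist camera has in their place "T_tool_cam" (4x4, takes a point from camera to tool coordinates, whose origin is the TCP and whose axes are the flange's). Camera axes: x right, y down, z forward; pixel columns grow to the right and rows downward; lengths in mm; the calibration is good to about 2 mm. A picture is of the moment at which its call begins: read the wrist's pose just before it. camera_model takes no time and is no camera call.
- hand_in(): hands the job in, once; it reports no verdict.
The state is a dict: "time": time; "joint_pos": joint angles; "qd": joint speeds; "joint_efforts": joint torques, N m; "tool_pos": TCP position; "tcp_rot": TCP orientation; "ft_force": force on the tool from outside, world axes, zero at the start; "wrist_torque": the same for the moment, N m; "finger_gap": finger opening in mm.
Only numpy, scipy, OpenCV 4.12 (cv2) and the standard library are available. Lean on these libraries where they do the work, as an engineer would, in place of code of your own. Each camera call takes 0.05 s, during which the arm holds its last target.

## Working session

There is one attempt and no reset: what is moved stays moved. The work goes in short steps, Python scripts to look and compute and a tool call to move; the robot and the scene stay as the last step left them, time stands still between calls to the robot, and variables do not carry over. Pictures are saved under pics/ and viewed, and the job is handed in when it is done.

Besides the shell and the picture viewer there is one more tool, called after ">>>" as name(argument=value, ...), one argument or row to a line, values as JSON. step_arm: Moves the arm, as the interface text tells. Its arguments: {"type":"object","properties":{"plan":{"type":"array","items":{"type":"object","properties":{"grip":{"type":"number"},"tx":{"type":"number"},"ty":{"type":"number"},"tz":{"type":"number"},"ax":{"type":"number"},"ay":{"type":"number"},"az":{"type":"number"}}}},"newtons":{"type":"number"}},"required":["plan"]}

```bash
mkdir -p pics; ls; python3 - <<'E'
from bench import *
import cv2, numpy as np
np.set_printoptions(precision=2,suppress=True)
s=sense(); print(s)
for n in ("scene","top","wrist"):
    cv2.imwrite(f"pics/{n}0.png",snapshot(n)[:,:,::-1]); print(n,camera_model(n))
E
```

```text
pics
{'time': 0.0, 'joint_pos': array([64.95,  7.52, 85.33,  0.  , 87.26, -4.9 ]), 'qd': array([-0.08, -0.  , -0.01,  0.01, -0.03, -0.01]), 'joint_efforts': array([ -0.  , -56.94, -50.06,  -0.  ,   0.01,   0.  ]), 'tool_pos': array([206.52, 562.76, 230.23]), 'tcp_rot': array([-179.89,   -0.01,  159.84]), 'ft_force': array([-0.6 , -0.77,  0.4 ]), 'wrist_torque': array([0.01, 0.06, 0.01]), 'finger_gap': 85.68409293827632}
scene {'intrinsics': array([[602.16,   0.  , 314.35],
       [  0.  , 602.16, 244.78],
       [  0.  ,   0.  ,   1.  ]]), 'pose': array([[  -0.01,    0.73,   -0.68, 1364.32],
       [   1.  ,    0.  ,   -0.01,  -33.54],
       [  -0.01,   -0.68,   -0.73,  947.14],
       [   0.  ,    0.  ,    0.  ,    1.  ]])}
top {'intrinsics': array([[473.01,   0.  , 321.32],
       [  0.  , 473.01, 242.43],
       [  0.  ,   0.  ,   1.  ]]), 'pose': array([[  0.02,  -0.98,   0.2 , 420.22],
       [ -1.  ,  -0.02,   0.01, -53.33],
       [ -0.  ,  -0.2 ,  -0.98, 994.59],
       [  0.  ,   0.  ,   0.  ,   1.  ]])}
wrist {'intrinsics': array([[406.07,   0.  , 319.97],
       [  0.  , 406.07, 235.98],
       [  0.  ,   0.  ,   1.  ]]), 'T_tool_cam': array([[  -0.  ,   -0.95,   -0.31,   77.01],
       [   1.  ,   -0.  ,    0.  ,    0.74],
       [  -0.  ,   -0.31,    0.95, -142.46],
       [   0.  ,    0.  ,    0.  ,    1.  ]])}
```

View pics/scene0.png

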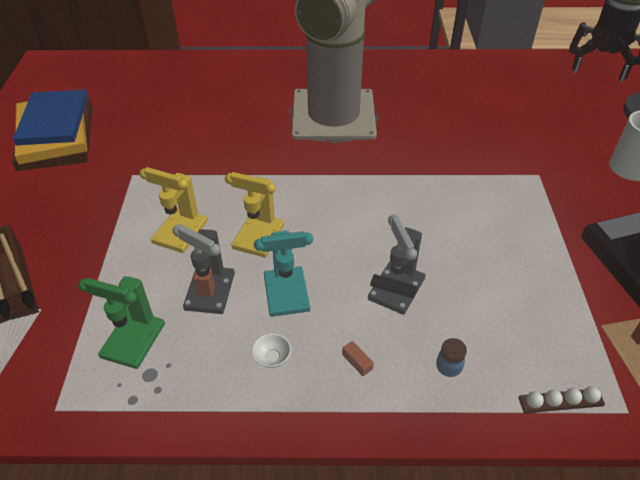

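View pics/top0.png

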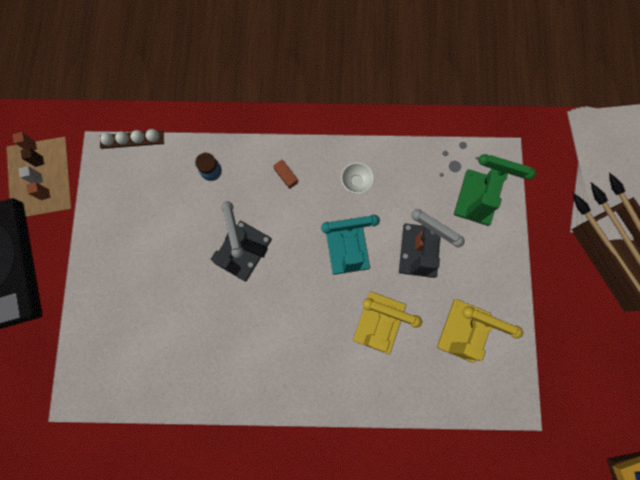

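The stone clamp (grey handle) has its handle at about (438,228) in the top view and (197,240) in the scene view. The ink-stick clamp is at top (232,230). The coloured look-alikes stand close to the stone clamp, so I'll measure the bar first.

```bash
cat > h.py <<'E'
import cv2, numpy as np
from bench import *
np.set_printoptions(precision=2,suppress=True)
def ray(cm,uv,pose=None):
    K=cm["intrinsics"];P=cm["pose"] if pose is None else pose
    d=np.linalg.inv(K)@np.array([uv[0],uv[1],1.]); return P[:3,3],P[:3,:3]@d
def onz(cm,uv,z,pose=None):
    o,d=ray(cm,uv,pose); return o+d*(z-o[2])/d[2]
def tri(a,b):
    (o1,d1),(o2,d2)=a,b
    A=np.stack([d1,-d2],1);t=np.linalg.lstsq(A,o2-o1,rcond=None)[0]
    p,q=o1+t[0]*d1,o2+t[1]*d2; return (p+q)/2,np.linalg.norm(p-q)
E
python3 - <<'E'
from h import *
for n,(x0,x1,y0,y1) in {"top":(395,475,195,290),"scene":(165,245,215,320)}.items():
    im=cv2.imread(f"pics/{n}0.png")[y0:y1,x0:x1]
    cv2.imwrite(f"pics/{n}0z.png",cv2.resize(im,None,fx=6,fy=6,interpolation=cv2.INTER_CUBIC)[:600,:800])
E
```

```text
(no output)
```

View pics/top0z.png

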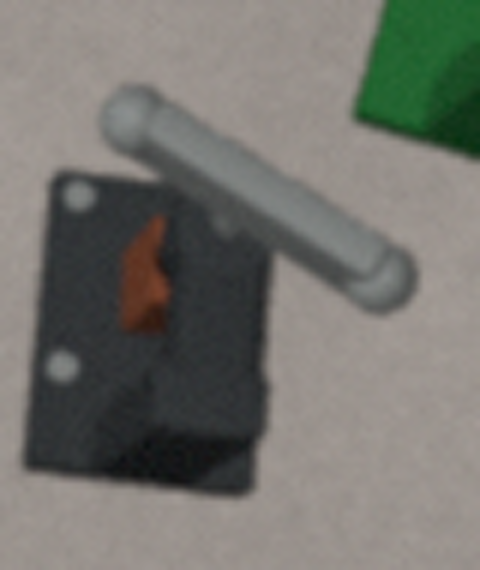

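View pics/scene0z.png

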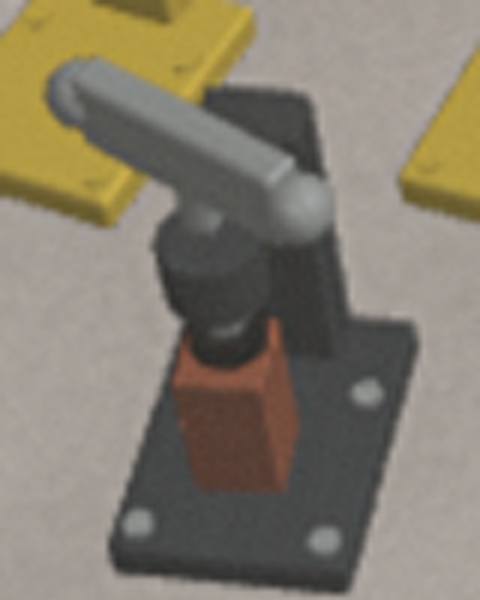

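```bash
python3 - <<'E'
from h import *
T,S=camera_model("top"),camera_model("scene")
z=lambda n,u,v:(u/6+{"top":395,"scene":165}[n],v/6+{"top":195,"scene":215}[n])
A=(z("top",132,119),z("scene",303,208));B=(z("top",383,280),z("scene",67,90))
P=[]
for a,b in (A,B):
    p,e=tri(ray(T,a),ray(S,b)); P.append(p); print(p,e,onz(T,a,163),onz(S,b,163))
a,b=[onz(T,q[0],163) for q in (A,B)]
c=(a+b)/2; print("centre",c,"tri c",(P[0]+P[1])/2,"len",np.linalg.norm(a-b), "bar dir deg",np.degrees(np.arctan2(*(a-b)[[1,0]])))
for q in [(57,175),(25,467),(250,492)]: print("base corner",onz(T,z("top",*q),16))
for q in [(115,550),(350,590),(415,330)]: print("base corner scene",onz(S,z("scene",*q),16))
# neighbours: yellow ball ends, turquoise, green
for n,q in {"turqA":(327,229),"turqB":(375,220),"yelA":(370,304),"yelB":(417,321),"y2A":(468,313),"y2B":(518,332),"grA":(483,160),"grB":(530,173),"otherA":(227,208),"otherB":(236,252)}.items(): print(n,onz(T,q,163))
E
```

```text
[ 644.97 -221.54  162.72] 0.26926990540684376 [ 644.91 -221.62  163.  ] [ 645.26 -221.34  163.  ]
[ 596.59 -297.49  162.47] 3.6886267242156157 [ 596.29 -295.41  163.  ] [ 596.67 -299.25  163.  ]
centre [ 620.6  -258.52  163.  ] tri c [ 620.78 -259.51  162.59] len 88.36374143748485 bar dir deg 56.621358013666416
base corner [ 663.68 -224.28   16.  ]
base corner [ 559.11 -211.15   16.  ]
base corner [ 551.6  -288.95   16.  ]
base corner scene [ 660.13 -299.07   16.  ]
base corner scene [ 675.78 -221.43   16.  ]
base corner scene [ 566.59 -211.6    16.  ]
turqA [615.96 -58.59 163.  ]
turqB [ 634.06 -145.32  163.  ]
yelA [ 482.54 -135.56  163.  ]
yelB [ 454.5  -216.93  163.  ]
y2A [ 469.67 -305.97  163.  ]
y2B [ 438.53 -390.7   163.  ]
grA [ 752.24 -346.91  163.  ]
grB [ 728.08 -432.38  163.  ]
otherA [652.44 124.22 163.  ]
otherB [571.21 103.54 163.  ]
```

```bash
python3 -c "
import bench;print([ (k,getattr(bench,k)) for k in dir(bench) if not k.startswith('_')])" | cut -c1-1500
```

```text
[('PlanningError', <class 'bench.PlanningError'>), ('camera_model', <function make.<locals>.<lambda> at 0x7f5c206d8720>), ('grip_depth', 18.700000000000003), ('hand_in', <function connect.<locals>.done at 0x7f5c2064f7e0>), ('sense', <function make.<locals>.<lambda> at 0x7f5c206d8680>), ('snapshot', <function make.<locals>.drawn_camera at 0x7f5c206d8180>)]
```

>>> step_arm(
  plan=[
    {"grip":8.5,"tx":-2.8,"ty":-2.62},
    {"grip":8.5,"tx":-2.8,"ty":-2.62},
    {"grip":8.5,"tx":-2.8,"ty":-2.62},
    {"grip":8.5,"tx":-2.8,"ty":-2.62},
    {"grip":8.5,"tx":-2.8,"ty":-2.62},
    {"grip":8.5,"tx":-2.8,"ty":-2.62},
    {"grip":8.5,"tx":-2.8,"ty":-2.62},
    {"grip":8.5,"tx":-2.8,"ty":-2.62},
  ],
)

```text
invalid input
```

>>> step_arm(
  plan=[
    {"grip":8.5,"tx":-2.8,"ty":-2.6,"tz":0,"ax":0,"ay":0,"az":0},
    {"grip":8.5,"tx":-2.8,"ty":-2.6,"tz":0,"ax":0,"ay":0,"az":0},
    {"grip":8.5,"tx":-2.8,"ty":-2.6,"tz":0,"ax":0,"ay":0,"az":0},
    {"grip":8.5,"tx":-2.8,"ty":-2.6,"tz":0,"ax":0,"ay":0,"az":0},
    {"grip":8.5,"tx":-2.8,"ty":-2.6,"tz":0,"ax":0,"ay":0,"az":0},
    {"grip":8.5,"tx":-2.8,"ty":-2.6,"tz":0,"ax":0,"ay":0,"az":0},
    {"grip":8.5,"tx":-2.8,"ty":-2.6,"tz":0,"ax":0,"ay":0,"az":0},
    {"grip":8.5,"tx":-2.8,"ty":-2.6,"tz":0,"ax":0,"ay":0,"az":0},
  ],
)

```text
time: 0.82
tool_pos: [345.6, 289.1, 231.1]
tcp_rot: [-180.0, -0.0, 159.9]
ft_force: [0.4, -1.3, 0.1]
finger_gap: 85.0
```

>>> step_arm(
  plan=[
    {"grip":8.5,"tx":-2.8,"ty":-2.6,"tz":0,"ax":0,"ay":0,"az":0},
    {"grip":8.5,"tx":-2.8,"ty":-2.6,"tz":0,"ax":0,"ay":0,"az":0},
    {"grip":8.5,"tx":-2.8,"ty":-2.6,"tz":0,"ax":0,"ay":0,"az":0},
    {"grip":8.5,"tx":-2.8,"ty":-2.6,"tz":0,"ax":0,"ay":0,"az":0},
    {"grip":8.5,"tx":-2.8,"ty":-2.6,"tz":0,"ax":0,"ay":0,"az":0},
    {"grip":8.5,"tx":-2.8,"ty":-2.6,"tz":0,"ax":0,"ay":0,"az":0},
    {"grip":8.5,"tx":-2.8,"ty":-2.6,"tz":0,"ax":0,"ay":0,"az":0},
    {"grip":8.5,"tx":-2.8,"ty":-2.6,"tz":0,"ax":0,"ay":0,"az":0},
  ],
)

```text
time: 1.48
tool_pos: [484.3, 16.4, 231.2]
tcp_rot: [180.0, 0.0, 159.8]
ft_force: [-0.3, 1.6, -0.4]
finger_gap: 85.3
```

>>> step_arm(
  plan=[
    {"grip":8.5,"tx":-2.8,"ty":-2.6,"tz":0,"ax":0,"ay":0,"az":0},
    {"grip":8.5,"tx":-2.8,"ty":-2.6,"tz":0,"ax":0,"ay":0,"az":0},
    {"grip":8.5,"tx":-2.8,"ty":-2.6,"tz":0,"ax":0,"ay":0,"az":0},
    {"grip":8.5,"tx":-2.8,"ty":-2.6,"tz":0,"ax":0,"ay":0,"az":0},
    {"grip":8.5,"tx":-2.8,"ty":-2.6,"tz":0,"ax":0,"ay":0,"az":0},
    {"grip":8.5,"tx":-2.8,"ty":-2.6,"tz":0,"ax":0,"ay":0,"az":0},
    {"grip":8.5,"tx":-2.8,"ty":-2.6,"tz":0,"ax":0,"ay":0,"az":0},
    {"grip":8.5,"tx":-2.8,"ty":-2.8,"tz":0,"ax":0,"ay":0,"az":0},
  ],
)

```text
time: 2.15
tool_pos: [622.3, -257.5, 230.6]
tcp_rot: [180.0, -0.0, 159.9]
ft_force: [-0.1, 0.0, 0.4]
finger_gap: 85.0
```

>>> step_arm(
  plan=[
    {"grip":8.5,"tx":0,"ty":0,"tz":0,"ax":0,"ay":0,"az":7},
    {"grip":8.5,"tx":0,"ty":0,"tz":0,"ax":0,"ay":0,"az":7},
    {"grip":8.5,"tx":0,"ty":0,"tz":0,"ax":0,"ay":0,"az":7},
    {"grip":8.5,"tx":0,"ty":0,"tz":0,"ax":0,"ay":0,"az":7},
    {"grip":8.5,"tx":0,"ty":0,"tz":0,"ax":0,"ay":0,"az":7},
    {"grip":8.5,"tx":0,"ty":0,"tz":0,"ax":0,"ay":0,"az":7},
    {"grip":8.5,"tx":0,"ty":0,"tz":0,"ax":0,"ay":0,"az":7},
    {"grip":8.5,"tx":0,"ty":0,"tz":0,"ax":0,"ay":0,"az":7},
  ],
)

```text
time: 2.82
tool_pos: [621.6, -255.9, 230.7]
tcp_rot: [-180.0, -0.0, 103.5]
ft_force: [-0.1, 0.2, -0.1]
finger_gap: 85.2
```

>>> step_arm(
  plan=[
    {"grip":8.5,"tx":0,"ty":0,"tz":0,"ax":0,"ay":0,"az":7},
    {"grip":8.5,"tx":0,"ty":0,"tz":0,"ax":0,"ay":0,"az":7},
    {"grip":8.5,"tx":0,"ty":0,"tz":0,"ax":0,"ay":0,"az":7},
    {"grip":8.5,"tx":0,"ty":0,"tz":0,"ax":0,"ay":0,"az":7},
    {"grip":8.5,"tx":0,"ty":0,"tz":0,"ax":0,"ay":0,"az":7},
    {"grip":8.5,"tx":0,"ty":0,"tz":0,"ax":0,"ay":0,"az":7},
    {"grip":8.5,"tx":0,"ty":0,"tz":0,"ax":0,"ay":0,"az":5},
    {"grip":8.5,"tx":0,"ty":0,"tz":0,"ax":0,"ay":0,"az":0},
  ],
)

```text
time: 3.48
tool_pos: [621.7, -255.9, 230.7]
tcp_rot: [-179.9, 0.0, 56.6]
ft_force: [-0.4, -0.4, -0.7]
finger_gap: 85.0
```

```bash
python3 - <<'E'
from h import *
s=sense(); print(s); cv2.imwrite("pics/wrist1.png",snapshot("wrist")[:,:,::-1])
E
```

```text
{'time': 3.4833, 'joint_pos': array([-26.74,  18.73,  72.36,   0.  ,  88.96,   6.66]), 'qd': array([ 0.01, -0.03, -0.08,  0.03,  0.1 , -9.98]), 'joint_efforts': array([  0.  , -67.29, -50.37,   0.  ,   0.01,   2.22]), 'tool_pos': array([ 621.65, -255.86,  230.74]), 'tcp_rot': array([-179.95,    0.01,   56.6 ]), 'ft_force': array([-0.39, -0.36, -0.71]), 'wrist_torque': array([-0.03,  0.07,  0.04]), 'finger_gap': 84.9790263417308}
```

View pics/wrist1.png

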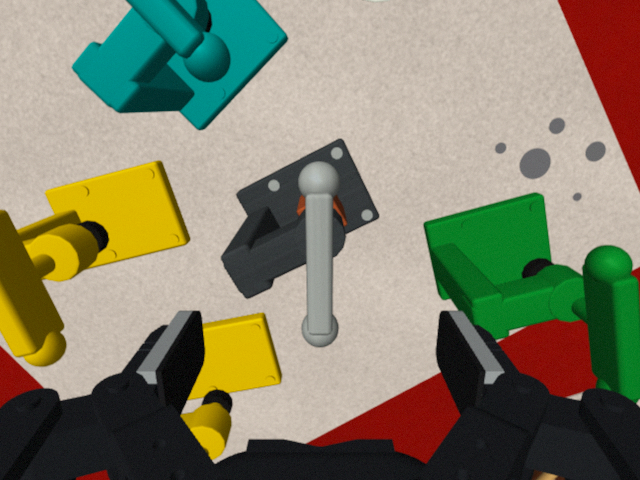

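The wrist view shows the bar vertical in the picture, ball centres at about (319,181) and (320,330). The yaw matches the bar, and the jaws straddle it.

```bash
python3 - <<'E'
from h import *
from scipy.spatial.transform import Rotation as R
s=sense();cm=camera_model("wrist")
M=np.eye(4);M[:3,:3]=R.from_euler("xyz",s["tcp_rot"],degrees=True).as_matrix();M[:3,3]=s["tool_pos"]
P=M@cm["T_tool_cam"]
a=onz(cm,(319,181),163,P);b=onz(cm,(320,330),163,P);c=(a+b)/2
print(a,b,c,np.linalg.norm(a-b),np.degrees(np.arctan2(*(a-b)[[1,0]])))
print("tool offs",M[:3,:3].T@(c-M[:3,3]))
c2=np.array([620.7,-259,163]);print("tool offs top",M[:3,:3].T@(c2-M[:3,3]))
# clamp yaw from bolts/base edges
pts=[(241,192),(340,143),(378,215)]
print([onz(cm,p,16,P)[:2] for p in pts])
E
```

```text
[ 645.29 -220.91  163.  ] [ 597.66 -294.99  163.  ] [ 621.47 -257.95  163.  ] 88.07048639431152 57.25999067254776
tool offs [-1.83  1.04 67.8 ]
tool offs top [-3.13  0.96 67.8 ]
[array([ 566.94, -212.8 ]), array([ 663.84, -224.83]), array([ 658.64, -297.84])]
```

>>> step_arm(
  plan=[
    {"grip":8.5,"tx":-0.25,"ty":0.1,"tz":2.5,"ax":0,"ay":0,"az":-0.5},
    {"grip":8.5,"tx":0,"ty":0,"tz":3,"ax":0,"ay":0,"az":0},
    {"grip":8.5,"tx":0,"ty":0,"tz":3,"ax":0,"ay":0,"az":0},
    {"grip":6,"tx":0,"ty":0,"tz":0,"ax":0,"ay":0,"az":0},
    {"grip":4,"tx":0,"ty":0,"tz":0,"ax":0,"ay":0,"az":0},
    {"grip":3,"tx":0,"ty":0,"tz":0,"ax":0,"ay":0,"az":0},
    {"grip":3,"tx":0,"ty":0,"tz":0,"ax":0,"ay":0,"az":0},
  ],
  newtons=50,
)

```text
time: 4.12
tool_pos: [622.8, -259.3, 149.5]
tcp_rot: [179.8, -0.0, 57.4]
ft_force: [-1.2, -0.1, 0.2]
finger_gap: 38.3
```

```bash
python3 - <<'E'
from h import *
s=sense(); print(s); cv2.imwrite("pics/wrist2.png",snapshot("wrist")[:,:,::-1])
E
```

```text
{'time': 4.1167, 'joint_pos': array([-26.96,  21.33,  77.69,  -0.  ,  80.73,   5.64]), 'qd': array([ 0.07, -0.45, -0.2 ,  0.03, -0.37,  0.39]), 'joint_efforts': array([ -0.01, -66.15, -47.37,  -0.  ,   0.06,  -0.03]), 'tool_pos': array([ 622.84, -259.34,  149.5 ]), 'tcp_rot': array([179.76,  -0.02,  57.4 ]), 'ft_force': array([-1.18, -0.09,  0.16]), 'wrist_torque': array([-0.02,  0.01,  0.01]), 'finger_gap': 38.31613222160353}
```

View pics/wrist2.png

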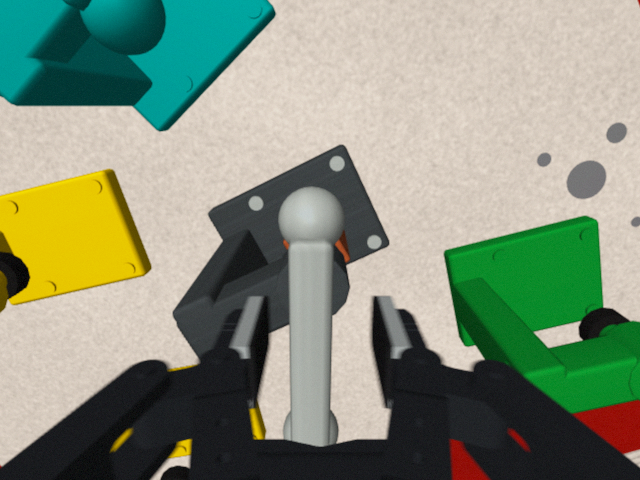

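The bar lies about 2 mm to the −y side of the jaw centre (u≈311 against 320). I'll correct that and close.

>>> step_arm(
  plan=[
    {"grip":3,"tx":0,"ty":-0.2,"tz":0.3,"ax":0,"ay":0,"az":0},
    {"grip":3,"tx":0,"ty":0,"tz":0,"ax":0,"ay":0,"az":0},
    {"grip":1,"tx":0,"ty":0,"tz":0,"ax":0,"ay":0,"az":0},
    {"grip":1,"tx":0,"ty":0,"tz":0,"ax":0,"ay":0,"az":0},
    {"grip":1,"tx":0,"ty":0,"tz":0,"ax":0,"ay":0,"az":0},
    {"grip":1,"tx":0,"ty":0,"tz":0,"ax":0,"ay":0,"az":0},
    {"grip":1,"tx":0,"ty":0,"tz":0,"ax":0,"ay":0,"az":0},
    {"grip":1,"tx":0,"ty":0,"tz":0,"ax":0,"ay":0,"az":0},
  ],
  newtons=50,
)

```text
time: 4.83
tool_pos: [619.9, -257.6, 143.9]
tcp_rot: [180.0, -0.0, 57.3]
ft_force: [-0.6, -0.2, 4.7]
finger_gap: 13.6
```

```bash
python3 - <<'E'
from h import *
s=sense(); print(s)
E
```

```text
{'time': 4.8333, 'joint_pos': array([-26.94,  21.26,  78.39,   0.  ,  80.31,   5.71]), 'qd': array([ 0.03, -0.07, -0.07, -0.08, -0.01, -0.1 ]), 'joint_efforts': array([  0.02, -64.88, -46.61,  -0.08,  -0.22,  -0.15]), 'tool_pos': array([ 619.93, -257.64,  143.87]), 'tcp_rot': array([179.95,  -0.01,  57.34]), 'ft_force': array([-0.61, -0.2 ,  4.66]), 'wrist_torque': array([ 0.07,  0.07, -0.17]), 'finger_gap': 13.60642794623572}
```

>>> step_arm(
  plan=[
    {"grip":1,"tx":0,"ty":0,"tz":0,"ax":0,"ay":0,"az":4},
    {"grip":1,"tx":0,"ty":0,"tz":0,"ax":0,"ay":0,"az":4},
    {"grip":1,"tx":0,"ty":0,"tz":0,"ax":0,"ay":0,"az":4},
    {"grip":1,"tx":0,"ty":0,"tz":0,"ax":0,"ay":0,"az":4},
    {"grip":1,"tx":0,"ty":0,"tz":0,"ax":0,"ay":0,"az":4},
    {"grip":1,"tx":0,"ty":0,"tz":0,"ax":0,"ay":0,"az":4},
    {"grip":1,"tx":0,"ty":0,"tz":0,"ax":0,"ay":0,"az":4},
  ],
)

```text
time: 5.42
tool_pos: [620.0, -257.7, 143.9]
tcp_rot: [179.9, -0.0, 29.2]
ft_force: [-0.8, -0.3, 4.2]
finger_gap: 13.3
```

```bash
python3 - <<'E'
from h import *
s=sense(); print(s)
E
```

```text
{'time': 5.4167, 'joint_pos': array([-26.94,  21.26,  78.38,  -0.01,  80.3 ,  33.89]), 'qd': array([ 0.07, -0.06,  0.05,  0.1 ,  0.08, 47.7 ]), 'joint_efforts': array([ -0.09, -65.01, -46.45,   0.11,  -0.01,  -1.49]), 'tool_pos': array([ 619.98, -257.71,  143.87]), 'tcp_rot': array([179.95,  -0.02,  29.18]), 'ft_force': array([-0.78, -0.28,  4.21]), 'wrist_torque': array([0.05, 0.07, 0.26]), 'finger_gap': 13.343550370748776}
```

>>> step_arm(
  plan=[
    {"grip":1,"tx":0,"ty":0,"tz":0,"ax":0,"ay":0,"az":4},
    {"grip":1,"tx":0,"ty":0,"tz":0,"ax":0,"ay":0,"az":4},
    {"grip":1,"tx":0,"ty":0,"tz":0,"ax":0,"ay":0,"az":4},
    {"grip":1,"tx":0,"ty":0,"tz":0,"ax":0,"ay":0,"az":4},
    {"grip":1,"tx":0,"ty":0,"tz":0,"ax":0,"ay":0,"az":4},
  ],
)

```text
time: 5.83
tool_pos: [620.0, -257.8, 143.8]
tcp_rot: [180.0, -0.0, 9.2]
ft_force: [0.1, -1.0, 4.5]
finger_gap: 13.4
```

```bash
python3 - <<'E'
from h import *
s=sense(); print(s); cv2.imwrite("pics/wrist3.png",snapshot("wrist")[:,:,::-1])
im=snapshot("scene")[200:320,150:250,::-1];cv2.imwrite("pics/s3.png",cv2.resize(im,None,fx=5,fy=5,interpolation=cv2.INTER_CUBIC))
E
```

```text
{'time': 5.8333, 'joint_pos': array([-26.94,  21.26,  78.38,  -0.01,  80.3 ,  53.89]), 'qd': array([ 0.02,  0.02, -0.05,  0.02,  0.13, 47.75]), 'joint_efforts': array([  0.05, -65.08, -46.4 ,   0.17,   0.08,  -1.49]), 'tool_pos': array([ 619.97, -257.78,  143.83]), 'tcp_rot': array([179.95,  -0.04,   9.17]), 'ft_force': array([ 0.08, -1.02,  4.48]), 'wrist_torque': array([-0.06,  0.03,  0.31]), 'finger_gap': 13.405282090290877}
```

View pics/wrist3.png

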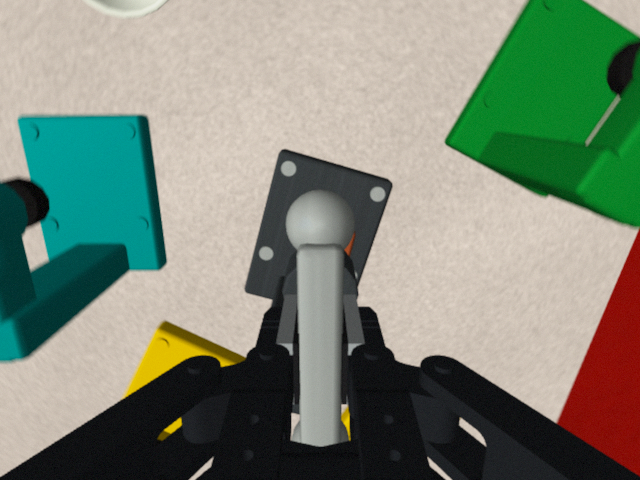

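View pics/s3.png

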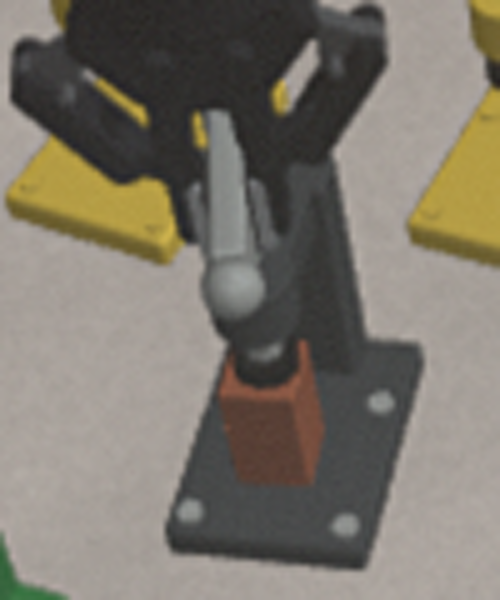

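The bar follows the gripper (vertical and central in the wrist view), with drag steady at about 0.28 N m. The pad isn't on the stone yet. I'll go on in small steps, reading the torque.

>>> step_arm(
  plan=[
    {"grip":1,"tx":0,"ty":0,"tz":0,"ax":0,"ay":0,"az":3},
    {"grip":1,"tx":0,"ty":0,"tz":0,"ax":0,"ay":0,"az":3},
  ],
)

```text
time: 6.1
tool_pos: [620.0, -257.8, 143.9]
tcp_rot: [180.0, -0.1, 3.4]
ft_force: [0.9, -1.0, 4.8]
finger_gap: 13.4
```

```bash
cat >w.py <<'E'
from h import *
s=sense(); print(s["time"],s["tcp_rot"],s["wrist_torque"],s["ft_force"],s["joint_efforts"][5],s["finger_gap"])
E
python3 w.py
```

```text
6.1 [179.96  -0.05   3.39] [-0.03  0.04  0.27] [ 0.9  -1.02  4.84] -1.277695745229721 13.418959718665766
```

>>> step_arm(
  plan=[
    {"grip":1,"tx":0,"ty":0,"tz":0,"ax":0,"ay":0,"az":3},
    {"grip":1,"tx":0,"ty":0,"tz":0,"ax":0,"ay":0,"az":3},
  ],
)

```text
time: 6.27
tool_pos: [620.0, -257.8, 143.9]
tcp_rot: [180.0, -0.1, -2.6]
ft_force: [0.5, 0.1, 5.1]
finger_gap: 13.3
```

```bash
python3 w.py
```

```text
6.2667 [179.96  -0.05  -2.62] [-0.16 -0.01  0.3 ] [0.48 0.13 5.07] -1.060037612915039 13.326507762799123
```

>>> step_arm(
  plan=[
    {"grip":1,"tx":0,"ty":0,"tz":0,"ax":0,"ay":0,"az":3},
    {"grip":1,"tx":0,"ty":0,"tz":0,"ax":0,"ay":0,"az":3},
  ],
)

```text
time: 6.43
tool_pos: [620.0, -257.8, 143.9]
tcp_rot: [180.0, -0.1, -8.6]
ft_force: [-0.2, -1.5, 4.3]
finger_gap: 13.3
```

```bash
python3 w.py
```

```text
6.4333 [179.96  -0.06  -8.62] [-0.11  0.01  0.3 ] [-0.15 -1.54  4.26] -1.0105817019939423 13.31729921512954
```

>>> step_arm(
  plan=[
    {"grip":1,"tx":0,"ty":0,"tz":0,"ax":0,"ay":0,"az":3},
    {"grip":1,"tx":0,"ty":0,"tz":0,"ax":0,"ay":0,"az":3},
  ],
)

```text
time: 6.6
tool_pos: [620.0, -257.9, 143.9]
tcp_rot: [180.0, -0.1, -14.6]
ft_force: [0.6, -1.9, 5.1]
finger_gap: 13.4
```

```bash
python3 w.py
```

```text
6.6 [179.97  -0.06 -14.62] [-0.11  0.01  0.34] [ 0.63 -1.89  5.05] -0.9652834385633469 13.368979207052126
```

>>> step_arm(
  plan=[
    {"grip":1,"tx":0,"ty":0,"tz":0,"ax":0,"ay":0,"az":3},
    {"grip":1,"tx":0,"ty":0,"tz":0,"ax":0,"ay":0,"az":3},
  ],
)

```text
time: 6.77
tool_pos: [620.0, -257.9, 143.8]
tcp_rot: [180.0, -0.1, -20.6]
ft_force: [0.2, -1.9, 4.0]
finger_gap: 13.5
```

```bash
python3 w.py
```

```text
6.7667 [179.97  -0.06 -20.62] [-0.14  0.    0.44] [ 0.18 -1.89  4.02] -0.9200873784720898 13.502005396496177
```

>>> step_arm(
  plan=[
    {"grip":1,"tx":0,"ty":0,"tz":0,"ax":0,"ay":0,"az":2},
    {"grip":1,"tx":0,"ty":0,"tz":0,"ax":0,"ay":0,"az":2},
  ],
)

```text
time: 6.93
tool_pos: [620.0, -257.9, 143.8]
tcp_rot: [180.0, -0.1, -24.6]
ft_force: [0.7, -1.0, 4.9]
finger_gap: 13.4
```

```bash
python3 w.py; python3 - <<'E'
from h import *
cv2.imwrite("pics/wrist4.png",snapshot("wrist")[:,:,::-1])
im=snapshot("scene")[200:320,150:250,::-1];cv2.imwrite("pics/s4.png",cv2.resize(im,None,fx=5,fy=5,interpolation=cv2.INTER_CUBIC))
E
```

```text
6.9333 [179.97  -0.07 -24.57] [-0.18  0.06  0.4 ] [ 0.73 -1.01  4.95] -0.36989087238907814 13.427897998980791
```

View pics/wrist4.png

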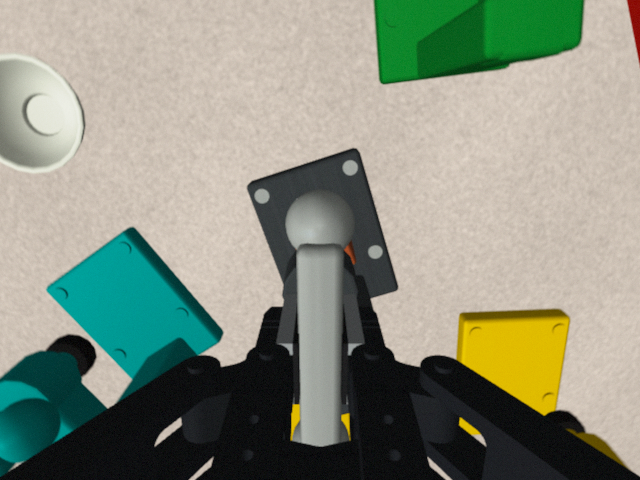

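View pics/s4.png

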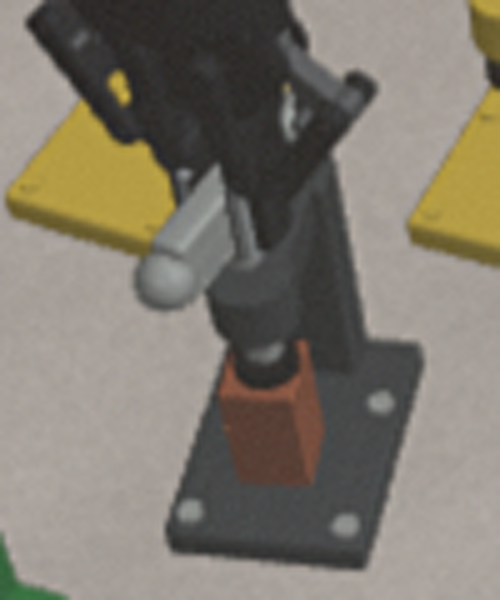

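Torque has climbed to about 0.42 N m, so roughly 0.3 rad past touch. The bar angle (about 107° from zero, 1.88 rad) says about 0.38 rad. The stone is upright under the pad. I'll add 2°, let go and back up.

>>> step_arm(
  plan=[
    {"grip":1,"tx":0,"ty":0,"tz":0,"ax":0,"ay":0,"az":2},
    {"grip":1,"tx":0,"ty":0,"tz":0,"ax":0,"ay":0,"az":0},
    {"grip":1,"tx":0,"ty":0,"tz":0,"ax":0,"ay":0,"az":0},
  ],
)

```text
time: 7.28
tool_pos: [620.0, -257.9, 143.8]
tcp_rot: [180.0, -0.1, -26.5]
ft_force: [0.4, -1.2, 5.3]
finger_gap: 13.6
```

```bash
python3 w.py
```

```text
7.2833 [179.98  -0.07 -26.48] [-0.17  0.05  0.1 ] [ 0.36 -1.17  5.32] 0.26106197386980057 13.575070809580057
```

>>> step_arm(
  plan=[
    {"grip":3,"tx":0,"ty":0,"tz":0,"ax":0,"ay":0,"az":0},
    {"grip":5,"tx":0,"ty":0,"tz":0,"ax":0,"ay":0,"az":0},
    {"grip":5,"tx":0,"ty":0,"tz":0,"ax":0,"ay":0,"az":0},
    {"grip":5,"tx":0,"ty":0,"tz":0,"ax":0,"ay":0,"az":0},
    {"grip":5,"tx":0,"ty":0,"tz":0,"ax":0,"ay":0,"az":0},
    {"grip":5,"tx":0,"ty":0,"tz":0,"ax":0,"ay":0,"az":0},
  ],
)

```text
time: 7.78
tool_pos: [619.5, -257.4, 143.0]
tcp_rot: [-180.0, 0.0, -26.6]
ft_force: [0.0, -0.1, -0.3]
finger_gap: 49.9
```

>>> step_arm(
  plan=[
    {"grip":5,"tx":0,"ty":0,"tz":-2,"ax":0,"ay":0,"az":0},
    {"grip":5,"tx":0,"ty":0,"tz":-3,"ax":0,"ay":0,"az":0},
    {"grip":5,"tx":0,"ty":0,"tz":-4,"ax":0,"ay":0,"az":0},
    {"grip":5,"tx":0,"ty":0,"tz":-4,"ax":0,"ay":0,"az":0},
    {"grip":5,"tx":0,"ty":0,"tz":-2,"ax":0,"ay":0,"az":0},
    {"grip":5,"tx":0,"ty":0,"tz":0,"ax":0,"ay":0,"az":0},
    {"grip":5,"tx":0,"ty":0,"tz":0,"ax":0,"ay":0,"az":0},
  ],
)

```text
time: 8.37
tool_pos: [620.6, -257.9, 295.8]
tcp_rot: [180.0, -0.3, -26.6]
ft_force: [0.1, -0.2, -1.0]
finger_gap: 50.2
```

```bash
python3 w.py; python3 - <<'E'
from h import *
cv2.imwrite("pics/wrist5.png",snapshot("wrist")[:,:,::-1])
im=snapshot("scene")[:,:,::-1];cv2.imwrite("pics/s5.png",cv2.resize(im[200:320,150:250],None,fx=5,fy=5,interpolation=cv2.INTER_CUBIC));cv2.imwrite("pics/s5f.png",im)
E
```

```text
8.3667 [180.    -0.25 -26.65] [0.04 0.01 0.07] [ 0.14 -0.23 -0.95] 0.00017456277873861836 50.18046513002954
```

View pics/wrist5.png

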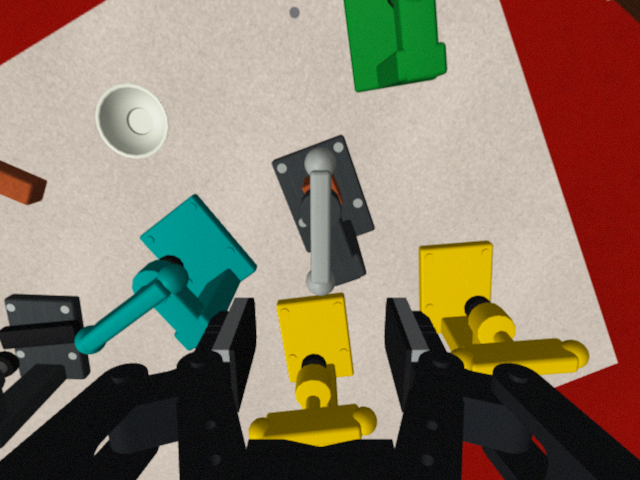

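View pics/s5.png

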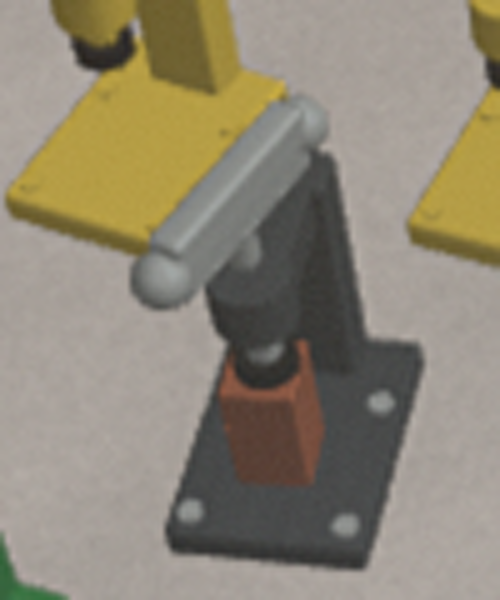

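The bar stayed at the angle where I released it: vertical in the wrist view, balls at (320,162) and (320,285). The stone is upright under the pad and the gripper is clear.

```bash
python3 -c "
from bench import *
print(hand_in())"
```

```text
the job is handed in; nothing more can be done
None
```

I turned the stone clamp's T-handle about 84° clockwise from its start angle, let go, raised the gripper clear and handed the job in at about 8.5 s.

**How tight it is:** The drag was steady at about 0.28 N m, then rose past touch to 0.40–0.44 N m. That puts the handle roughly 0.3 rad past touch. The handle angle, about 1.9 rad from zero, puts it at about 0.4 rad. The two agree only roughly, because the torque reading is noisy and the clamp's yaw is good to a few degrees. By the given figures that means about 35–45 N on the stone. I had no direct reading of the pad force.

**Last checks:**
- **Handle:** it stayed where I left it after release.
- **Stone:** it stands upright under the pad and looks unmoved in the scene view.
- **Robot:** the gripper is open and about 120 mm above the handle, with wrist force about 1 N.
- **Other clamp:** I never went near its handle at working height. The path crossed with the fingertips at 230 mm, above the 178 mm handle tops. I did not measure its handle again afterwards.

No check failed.

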